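# Stand the slab-built jar in the corner of the ware board and lid it

### The job

The square bisque jar is lying on its side: stand it upright, mouth up, on the ware board, pushed snugly into the corner where the two stop strips meet so that it touches both. Then put its own square lid on so that it sits down fully in the mouth. Fired clay chips easily, so set things down and push gently, and leave the round lid, the cup, the bottle and the tub where they are.

Things in the scene. Friction and masses are not known exactly. Their poses are not given: they have to be found in the camera images.
- jar: Square slab-built jar of pale bisque, 56 x 56 mm outside, 100 mm tall, walls and bottom 5 mm, mouth 46 x 46 mm, about 0.25 kg. Origin at its geometric centre; +x runs along the jar's axis and out of the mouth (bottom at x = -50 mm, rim at x = +50 mm); y and z are square to its sides (faces at +-28 mm). It starts lying on the table on its -z face, mouth roughly toward the board.
- square_lid: Square bisque lid, knob up. Origin at the centre of its underside, z up. From below: a square boss 38 x 38 x 8 mm that drops into the jar's mouth, a plate 60 x 60 x 6 mm (z = 8 to 14 mm), and a square knob 18 x 18 mm, z = 14 to 38 mm, its sides parallel to the plate's (x and y). Seated on the jar its origin is 42 mm from the jar's centre along the jar's +x.
- round_lid: Round bisque lid of another pot, 66 mm across, round knob 20 mm across to z = 38 mm; origin at the centre of its underside. A bystander.
- board: Fixed plywood ware board on the table, 220 (x) x 240 (y) x 12 mm, origin at the centre of its underside. Two wooden stop strips stand on it, 12 mm wide and 25 mm high above its top face: one along its whole +x edge, one along its -y edge. They meet in the corner at +x, -y.
- corner (a point): Inner corner of the two stop strips, at the height of the board's top face (12 mm above the table). Axes as the board's: the strips' inner faces are the planes x = 0 and y = 0 here, and the free board top lies toward -x and +y. A jar snug in the corner has its centre at (-28, +28, +50) mm.
- cup: Small bisque cup, 60 mm across and 55 mm tall, standing on the board away from that corner; origin at the centre of its underside. A bystander.
- bottle: Clear bottle with a black cap, 60 mm across, 160 mm tall, standing on the table; origin at the centre of its underside. A bystander.
- tub: White tub with a paper band, 96 mm across, 110 mm tall, standing on the table; origin at the centre of its underside. A bystander.
Mind the look-alikes: they are no part of the job. What is shaped like the jar but orange or red is not meant.

How it is judged:
On the way:
1. the jar stands upright, snug in the corner against both strips, let go, still without its lid (angle between jar's own x axis and vertical below 0.05 rad and x of jar in the frame of corner between -0.0305 and -0.025 m and y of jar in the frame of corner between 0.025 and 0.0305 m and z of jar in the frame of corner between 0.0475 and 0.0525 m and contact force between jar and the fingers below 0.1 N and distance between square_lid and jar above 0.07 m), for 0.2 s.
At the end, for the whole second after the job is handed in: The jar stands upright (within 0.05 rad), mouth up, on the board with its sides within 2.5 mm of both stop strips in the corner; the square lid is seated in its mouth (boss fully in, within 2.5 mm of its seated height, within 6 mm of centre, level within 0.06 rad); both at rest (angle between jar's own x axis and vertical below 0.05 rad and x of jar in the frame of corner between -0.0305 and -0.025 m and y of jar in the frame of corner between 0.025 and 0.0305 m and z of jar in the frame of corner between 0.0475 and 0.0525 m and x of square_lid in the frame of jar between 0.0395 and 0.0445 m and y of square_lid in the frame of jar between -0.006 and 0.006 m and z of square_lid in the frame of jar between -0.006 and 0.006 m and angle between square_lid's own z axis and vertical below 0.06 rad and linear speed of each of jar, square_lid below 0.01 m/s); the robot touches nothing.
It fails at once if the round lid, cup, bottle or tub is displaced by more than 20 mm (distance of any of round_lid, cup, bottle, tub from where it was at the start of the episode above 0.02 m).
It fails at once if the jar is knocked or pressed against the board or its strips with more than 80 N (contact force between jar and board above 80 N).
It fails at once if the lid is knocked or pressed on the jar with more than 80 N (contact force between square_lid and jar above 80 N).
It also fails if it takes over 72 s, if anything falls off the work surface, if the arm or the gripper's body presses on something with over 40 N, if the wrist force passes 120 N, or if a joint passes its speed limit or range.

### The arm

A 7-joint arm with a two-finger parallel gripper is mounted at the origin on the work surface. World frame = base frame: x ahead of the robot, y to its left, z up, the work surface at z = 0. Lengths are in m, angles in rad, forces in N, time in s.
With the tool pointing down it reaches from about 0.425 to 1.025 m from the base axis. Payload 3.6 kg.
Tool frame: the origin (TCP) lies between the finger pads; the fingertips stand bot.tips_ahead ahead of it and the grasp point (between the pads) lies 6 mm ahead of it (bot.tips_ahead is the distance from the TCP to the fingertips, in m); z points along the fingers, y is the line along which they close (so a half turn about z gives the same grasp; the last joint's range is limited). The gripper opens to 85 mm and grips with 20 to 120 N. Pads are 22 mm wide; open, the fingers measure 114 mm over their backs; the gripper's body (76 mm by 85 mm) begins 54 mm behind the grasp point. The pads swing forward as they close: fully open they stand 13 mm farther back than shut.
Start: joints at [1.022, 0.591, 0.048, 1.609, -0.033, 0.943, -0.034], TCP at [0.318, -0.651, 0.256] pointing down, gripper open.
Joint ranges: [-2.69, 2.69], [-0.47, 2.24], [-1.27, 1.36], [0.19, 2.51], [-1.53, 4.68], [0.08, 2.07], [-3.09, 3.09]. Speed limits (rad/s): [2.57, 2.57, 3.14, 3.14, 3.14, 3.14, 3.14].

### API

Orientations are given as a rotation vector (axis times angle).
In Python, from station import bot gives the robot as it stands.
- The arm moves only by the tool carry_out, never from a script. Its argument "commands" is one flat list of numbers, 5 for each row, row after row: the opening, from 0 (shut) to 1 (fully open), then the shift along the world's x, y, z as a fraction of full scale, then the turn about the world's z as a fraction of full scale. In form: [grip, x, y, z, turn, grip, x, y, z, turn, ...]. A call has 1 to 5 rows; each row shifts and turns the commanded pose from where the row before left it; what a row does not reach is not made up. Full scale, the value 1, is 100 mm for a shift and pi rad for a turn. A row lasts 1/8 s, in which the tool goes at most 62.5 mm and 10.7 degrees, less where a joint would pass 70% of its speed; a pose out of reach is approached as far as the arm can. A call with a number of a shift or a turn outside -1 to 1 is refused whole. A call with a gripper value outside its range is refused whole. The fingers move at their own pace and stop on an object; "squeeze" is the grip in N (left out, the last holds). Time passes only in rows, so rows that do not move let the fingers close. It gives the time, the measured TCP pose, the force, the opening and the grip force at its end, in the units of the state.
- bot.observe(): the state, without advancing time (a new reading comes with each control period).
- bot.read_camera(name): name is "side" or "top"; returns a dict with "color" (400x640x3 uint8, blue, green, red), "z_map" (400x640 float32, m along the optical axis (not along the pixel's ray), 0 where there is no reading), "mtx" (3x3 intrinsics, pixels), "world_to_cam" (4x4, takes a point from world to camera coordinates). Camera axes: x right, y down, z forward; pixel columns grow to the right and rows downward; lengths in m; the calibration is good to about 2 mm. A picture is of the moment at which its call begins.
- bot.job_done(): hands the job in; it is judged then, once.
The state is a dict: "time_s": time; "qpos": joint angles; "joint_velocities": joint speeds; "effort": joint torques, N m; "ee_pos": TCP position; "ee_rot": TCP orientation; "ft_force": force on the tool from outside, world axes, zero at the start; "ft_torque": the same for the moment, N m; "gripper_width": finger opening in m; "grasp_force": force on a finger pad.
Only numpy, scipy, OpenCV 4.12 (cv2) and the standard library are available. Lean on these libraries where they do the work, as an engineer would, in place of code of your own. Each camera call takes 0.05 s, during which the arm holds its last target. There are 200 camera calls.

## Working session

There is one attempt and no reset: what is moved stays moved. The work goes in short steps, Python scripts to look and compute and a tool call to move; the robot and the scene stay as the last step left them, time stands still between calls to the robot, and variables do not carry over. Pictures are saved under pics/ and viewed, at most 12 in all, crops included, and the job is handed in when it is done.

Besides the shell and the picture viewer there is one more tool, called as name(argument=value, ...) on one line, values as JSON. carry_out: Moves the arm, as the interface text tells. Its arguments: {"type":"object","properties":{"commands":{"type":"array","items":{"type":"number"}},"squeeze":{"type":"number"}},"required":["commands"]}

```bash
ls; mkdir -p pics
cat > h.py <<'E'
import numpy as np, cv2
from station import bot
def look(n):
    d=bot.read_camera(n); return d
def pts(d):
    K=d["mtx"];T=np.linalg.inv(d["world_to_cam"]);z=d["z_map"]
    v,u=np.mgrid[0:z.shape[0],0:z.shape[1]]
    P=np.stack([(u-K[0,2])/K[0,0]*z,(v-K[1,2])/K[1,1]*z,z,np.ones_like(z)],-1)@T.T
    P=P[...,:3]; P[z==0]=np.nan
    return P
E
python3 - <<'E'
from h import *
s=bot.observe(); print({k:np.round(v,3) for k,v in s.items()}, bot.tips_ahead)
for n in("top","side"):
    d=look(n); cv2.imwrite(f"pics/{n}0.png",d["color"]); np.savez(f"{n}0.npz",**d)
    print(n,d["mtx"].round(1).tolist(),np.linalg.inv(d["world_to_cam"]).round(3).tolist())
E
```

```text
pics
{'time_s': np.float64(0.0), 'qpos': array([ 1.023,  0.592,  0.048,  1.61 , -0.033,  0.943, -0.034]), 'joint_velocities': array([ 0.   ,  0.   ,  0.002, -0.   , -0.   ,  0.   , -0.001]), 'effort': array([-1.0000e-03, -5.4870e+01,  1.5460e+00, -1.9812e+01,  9.0000e-03,
        9.0000e-03,  0.0000e+00]), 'ee_pos': array([ 0.318, -0.651,  0.255]), 'ee_rot': array([-3.059e+00, -7.080e-01,  1.000e-03]), 'ft_force': array([-0.577, -0.116,  0.222]), 'ft_torque': array([-0.02 ,  0.019, -0.021]), 'grasp_force': np.float64(0.0), 'gripper_width': np.float64(0.085)} 0.025
top [[464.9, 0.0, 314.5], [0.0, 464.9, 194.7], [0.0, 0.0, 1.0]] [[0.061, -0.976, 0.21, 0.289], [-0.998, -0.06, 0.01, 0.048], [0.003, -0.211, -0.978, 1.399], [0.0, 0.0, 0.0, 1.0]]
side [[410.4, 0.0, 319.3], [0.0, 410.4, 199.7], [0.0, 0.0, 1.0]] [[-0.886, -0.28, 0.369, 0.189], [-0.463, 0.521, -0.717, 0.734], [0.008, -0.806, -0.592, 0.616], [0.0, 0.0, 0.0, 1.0]]
```

View pics/top0.png

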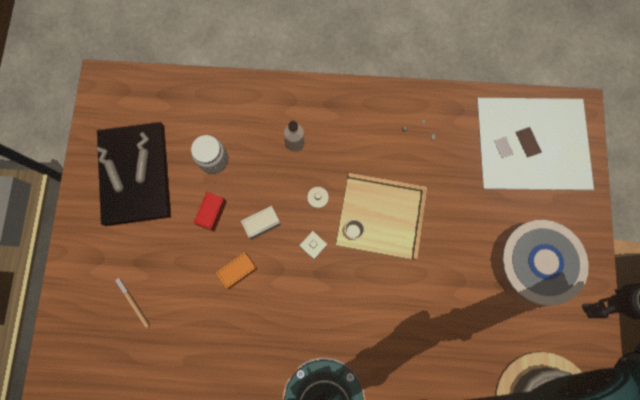

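View pics/side0.png

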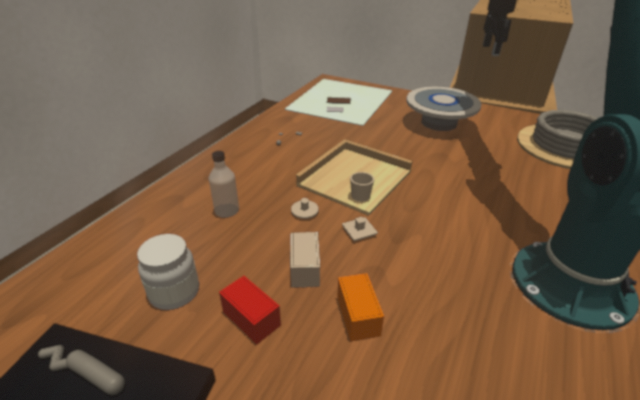

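The top view shows the jar at about (260,222), square lid (313,244), round lid (318,197), board (382,216) with the strips on its upper and right edges (corner near (425,187)), and cup (353,229). The side view confirms this: the jar at (305,258) has its mouth facing the board, and the lid's knob is at (360,224).

```bash
cat >> h.py <<'E'
def rect(P,m):
    """min-area rectangle (mm) of the world xy points in mask"""
    Q=P[m][:,:2]; 
    r=cv2.minAreaRect((Q*1000).astype(np.float32)); return np.round(r[0],1),np.round(r[1],1),round(r[2],1),len(Q)
def win(P,x0,x1,y0,y1,z0,z1):
    X,Y,Z=P[...,0],P[...,1],P[...,2]
    return (X>x0)&(X<x1)&(Y>y0)&(Y<y1)&(Z>z0)&(Z<z1)
def ray(d,px,z):
    """cast pixels onto plane at height z"""
    K=d["mtx"];T=np.linalg.inv(d["world_to_cam"]);px=np.atleast_2d(px).astype(float)
    D=np.c_[(px[:,0]-K[0,2])/K[0,0],(px[:,1]-K[1,2])/K[1,1],np.ones(len(px))]@T[:3,:3].T
    o=T[:3,3]; return o+D*((z-o[2])/D[:,2])[:,None]
E
python3 - <<'E'
from h import *
d=dict(np.load("top0.npz")); P=pts(d)
for n,(u,v) in dict(jar=(260,222),slid=(313,244),rlid=(318,197),board=(385,210),cup=(353,229),corner=(424,188),bottle=(293,137),tub=(208,153),table=(290,260)).items():
    print(n,(P[v,u]*1000).round(0))
# colour contours: pale things, cast to planes
hsv=cv2.cvtColor(d["color"],cv2.COLOR_BGR2HSV); print(hsv[222,260],hsv[244,304],hsv[262,290],hsv[240,400],hsv[186,400])
pale=((hsv[...,1]<75)&(hsv[...,2]>110)).astype(np.uint8)
for c in cv2.findContours(pale,cv2.RETR_EXTERNAL,cv2.CHAIN_APPROX_NONE)[0]:
    x,y,w,h=cv2.boundingRect(c)
    if cv2.contourArea(c)>150 and 230<x<370 and 170<y<260:
        for z in (.014,.056):
            print((x,y,w,h),z,[np.round(a,1) for a in cv2.minAreaRect((ray(d,c[:,0],z)[:,:2]*1000).astype(np.float32))])
print("jar top",rect(P,win(P,.3,.8,-.1,.3,.05,.062)&(pale>0)))
q=P[win(P,.3,.8,-.1,.3,.05,.062)&(pale>0)];print(np.median(q,0))
wood=((abs(hsv[...,0].astype(int)-hsv[215,400,0])<8)&(hsv[...,2]>180)).astype(np.uint8)
wood[:, :330]=0;wood[:,440:]=0
c=max(cv2.findContours(wood,cv2.RETR_EXTERNAL,cv2.CHAIN_APPROX_NONE)[0],key=cv2.contourArea)
print("wood",cv2.boundingRect(c),[np.round(a,1) for a in cv2.minAreaRect((ray(d,c[:,0],.012)[:,:2]*1000).astype(np.float32))])
crop=np.hstack([cv2.resize(d["color"][160:265,225:335],None,fx=3.6,fy=3.6,interpolation=2),cv2.resize(d["color"][160:265,330:440],None,fx=3.6,fy=3.6,interpolation=2)])
cv2.imwrite("pics/crop0.png",crop);print(crop.shape)
E
```

```text
jar [487. 214.  62.]
slid [435.  57.  33.]
rlid [576.  50.  37.]
board [ 553. -154.   15.]
cup [489. -60.  14.]
corner [ 623. -266.   37.]
bottle [734. 133. 113.]
tub [670. 374. 114.]
table [387. 123.  -1.]
[ 22  49 201] [ 28  42 200] [ 12 150 143] [ 28  79 201] [ 16 113 122]
(300, 231, 27, 28) 0.014 [array([435.4,  57. ]), array([60.2, 60.3]), np.float64(51.1)]
(300, 231, 27, 28) 0.056 [array([431. ,  56.8]), array([58.4, 58.5]), np.float64(51.1)]
(345, 219, 20, 21) 0.014 [array([489.8, -64.9]), array([60.6, 57.1]), np.float64(2.7)]
(345, 219, 20, 21) 0.056 [array([483.8, -61.5]), array([58.8, 55.4]), np.float64(2.7)]
(241, 206, 39, 32) 0.014 [array([494.6, 219.8]), array([ 59.1, 103.2]), np.float64(30.5)]
(241, 206, 39, 32) 0.056 [array([488.4, 214.6]), array([ 57.3, 100. ]), np.float64(30.5)]
(308, 187, 20, 21) 0.014 [array([581. ,  51.8]), array([62.2, 58. ]), np.float64(3.5)]
(308, 187, 20, 21) 0.056 [array([572.2,  51.7]), array([60.4, 56.2]), np.float64(3.5)]
jar top (array([499.2,  93.1]), array([ 91.2, 354.4]), 4.4, 635)
[0.48942207 0.2139475  0.0561101 ]
wood (337, 180, 83, 78) [array([ 528.8, -135.8]), array([225.3, 204.4]), np.float64(82.9)]
(378, 792, 3)
```

View pics/crop0.png

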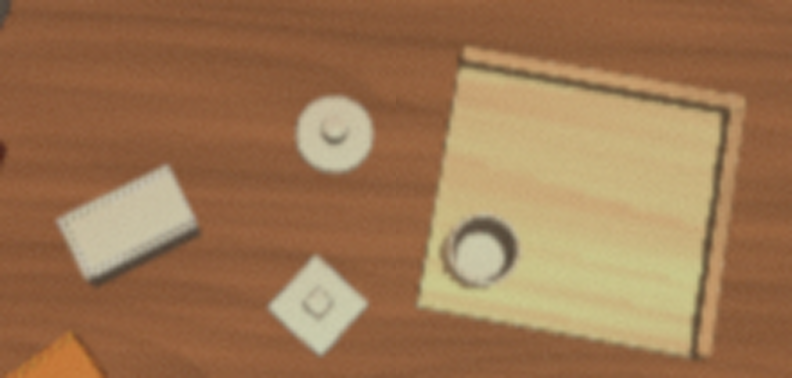

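The crop confirms the jar's long axis runs right and up towards the board. The lid is a diamond with its knob centred, and the strips are along the board's top and right edges. I'll move over the jar, rotating as I go.

carry_out(commands=[1,0.26,0.556,0,0.035,1,0.26,0.556,0,0.035,1,0.26,0.556,0,0.035,1,0.26,0.556,0,0.035,1,0.26,0.556,0,0.035], squeeze=20)

```text
time_s: 0.72
ee_pos: [0.4489, -0.3713, 0.2561]
ee_rot: [-2.751, -1.517, 0.0]
ft_force: [0.4, -0.8, -0.3]
gripper_width: 0.0852
grasp_force: 0.0
```

carry_out(commands=[1,0.12,0.556,0,0.035,1,0.12,0.556,0,0.035,1,0.12,0.556,0,0.035,1,0.12,0.556,0,0.035,1,0.12,0.556,0,0.035])

```text
time_s: 1.35
ee_pos: [0.5084, -0.0936, 0.2562]
ee_rot: [2.236, 2.207, -0.0]
ft_force: [-0.2, -0.1, -0.7]
gripper_width: 0.0852
grasp_force: 0.0
```

carry_out(commands=[1,0,0.556,-0.1,0.035,1,0,0.556,-0.1,0.035,1,0,0.556,-0.1,0.035,1,0,0.556,-0.1,0.035,1,0,0.556,-0.1,0.035])

```text
time_s: 1.98
ee_pos: [0.5082, 0.1841, 0.2058]
ee_rot: [1.553, 2.731, -0.001]
ft_force: [0.5, -0.1, -0.3]
gripper_width: 0.0854
grasp_force: 0.0
```

```bash
cat >> h.py <<'E'
def st():
    s=bot.observe(); from scipy.spatial.transform import Rotation as R
    M=R.from_rotvec(s["ee_rot"]).as_matrix()
    print("t %.2f"%s["time_s"],"pos",(s["ee_pos"]*1000).round(1),"tool x yaw %.1f"%np.degrees(np.arctan2(M[1,0],M[0,0])),"F",s["ft_force"].round(1),"w %.1f"%(s["gripper_width"]*1000),"g %.1f"%s["grasp_force"],"q7 %.2f"%s["qpos"][6])
    return s
E
python3 -c "from h import *;st()"
```

```text
t 1.98 pos [508.2 184.1 205.8] tool x yaw 120.7 F [ 0.5 -0.1 -0.3] w 85.4 g 0.0 q7 -0.22
```

carry_out(commands=[1,-0.01,-0.014,-0.5,0,1,0,0,-0.5,0,1,0,0,-0.4,0,1,0,0,-0.22,0,1,0,0,0,0])

```text
time_s: 2.6
ee_pos: [0.5062, 0.1808, 0.0426]
ee_rot: [-1.556, -2.727, 0.006]
ft_force: [-0.1, 0.1, 0.3]
gripper_width: 0.0856
grasp_force: 0.0
```

carry_out(commands=[0.5,0,0,0,0,0.5,0,0,0,0,0.5,0,0,0,0,0.5,0,0,0,0,0.5,0,0,0,0], squeeze=20)

```text
time_s: 3.22
ee_pos: [0.5084, 0.1816, 0.0455]
ee_rot: [1.557, 2.727, 0.003]
ft_force: [-0.0, -0.8, 6.7]
gripper_width: 0.0558
grasp_force: 23.2
```

carry_out(commands=[0.5,0,0,0.1,0,0.5,0,0,0.1,0,0.5,0,0,0.1,0,0.5,0,0,0.1,0,0.5,0,0,0,0])

```text
time_s: 3.85
ee_pos: [0.5081, 0.1815, 0.0852]
ee_rot: [1.557, 2.727, 0.002]
ft_force: [0.1, -0.3, -2.2]
gripper_width: 0.0554
grasp_force: 22.5
```

```bash
python3 -c "
from h import *;st();d=look('side');cv2.imwrite('pics/lift1.png',cv2.resize(d['color'][150:310,220:420],None,fx=3.5,fy=3.5,interpolation=2))"
```

```text
t 3.85 pos [508.1 181.5  85.2] tool x yaw 120.5 F [ 0.1 -0.3 -2.2] w 55.4 g 22.5 q7 -0.37
```

View pics/lift1.png

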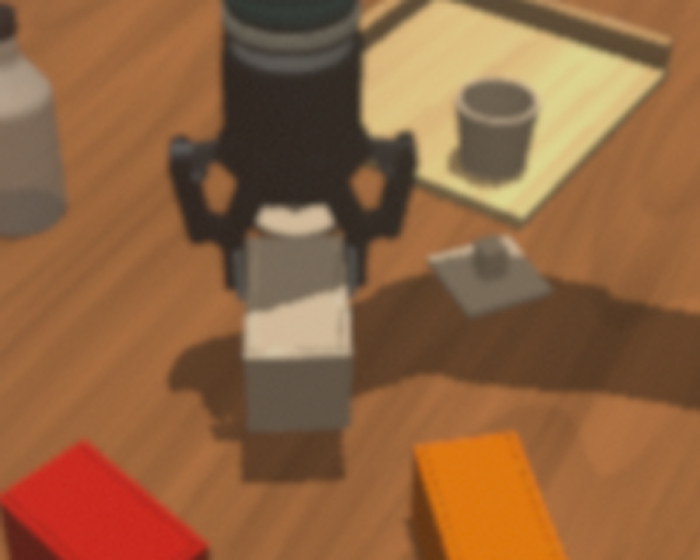

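Only the pads' friction is holding the jar, and it is still level. I'll ease the grip by small steps so it can swing about the pads.

carry_out(commands=[0.64,0,0,0,0,0.64,0,0,0,0])

```text
time_s: 4.15
ee_pos: [0.5072, 0.1812, 0.0839]
ee_rot: [-1.557, -2.728, 0.001]
ft_force: [-0.0, -0.3, -2.3]
gripper_width: 0.0557
grasp_force: 22.5
```

carry_out(commands=[0.65,0,0,0,0,0.65,0,0,0,0])

```text
time_s: 4.4
ee_pos: [0.5074, 0.1813, 0.0841]
ee_rot: [-1.557, -2.728, 0.0]
ft_force: [-0.9, 0.2, -2.4]
gripper_width: 0.0556
grasp_force: 22.5
```

carry_out(commands=[0.655,0,0,0,0,0.655,0,0,0,0])

```text
time_s: 4.65
ee_pos: [0.5075, 0.1814, 0.0844]
ee_rot: [1.557, 2.728, 0.0]
ft_force: [-0.3, 0.2, -1.0]
gripper_width: 0.0557
grasp_force: 3.5
```

```bash
python3 -c "
from h import *;st();d=look('side');cv2.imwrite('pics/lift2.png',cv2.resize(d['color'][150:310,220:420],None,fx=3,fy=3,interpolation=2))"
```

```text
t 4.65 pos [507.5 181.4  84.4] tool x yaw 120.6 F [-0.3  0.2 -1. ] w 55.7 g 3.5 q7 -0.37
```

View pics/lift2.png

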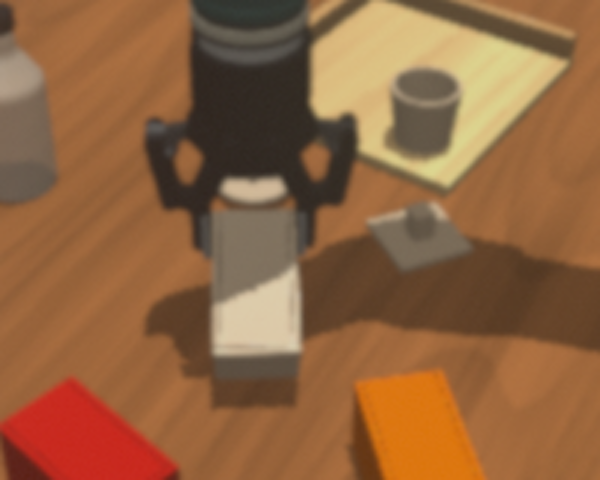

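The jar now tilts with its bottom edge resting on the table, and the grip is at about 3.5 N. I'll continue the arc over that edge.

carry_out(commands=[0.655,-0.076,0.129,0.09,0,0.655,-0.081,0.138,0.06,0,0.655,-0.084,0.142,0.025,0,0.655,0,0,0,0])

```text
time_s: 5.2
ee_pos: [0.482, 0.2247, 0.1026]
ee_rot: [-1.552, -2.731, -0.002]
ft_force: [-0.9, -1.2, 4.0]
gripper_width: 0.056
grasp_force: 5.4
```

carry_out(commands=[0.655,-0.085,0.144,0,0,0.655,0,0,0,0])

```text
time_s: 5.45
ee_pos: [0.474, 0.2385, 0.1018]
ee_rot: [-1.554, -2.729, -0.002]
ft_force: [-1.0, 1.0, 3.4]
gripper_width: 0.0561
grasp_force: 3.9
```

```bash
python3 -c "
from h import *;s=st()
d=look('side');cv2.imwrite('pics/lift3.png',cv2.resize(d['color'][150:310,220:420],None,fx=3,fy=3,interpolation=2))
P=pts(d);m=win(P,.35,.62,.1,.32,.02,.2);hsv=cv2.cvtColor(d['color'],cv2.COLOR_BGR2HSV);m&=(hsv[...,1]<90)&(hsv[...,2]>60)
Q=P[m]*1000-np.array([*(s['ee_pos'][:2]*1000),0]);ax=Q[:,:2]@[.508,-.862]
for z in range(0,140,10):
  k=(Q[:,2]>z)&(Q[:,2]<z+10)
  if k.sum()>5: print(z,k.sum(),np.percentile(ax[k],[5,50,95]).round(0))"
```

```text
t 5.45 pos [474.  238.5 101.8] tool x yaw 120.7 F [-1.   1.   3.4] w 56.1 g 3.9 q7 -0.46
20 111 [-44. -42. -39.]
30 156 [-41. -38. -35.]
40 155 [-37. -34. -31.]
50 166 [-32. -30. -27.]
60 160 [-28. -25. -23.]
70 167 [-24. -21. -18.]
80 299 [-19. -14.  41.]
90 243 [-15. -11.  42.]
100 233 [-11.  -8.  17.]
110 140 [-12.  -5.  -0.]
130 10 [-13. -12.  -4.]
```

View pics/lift3.png

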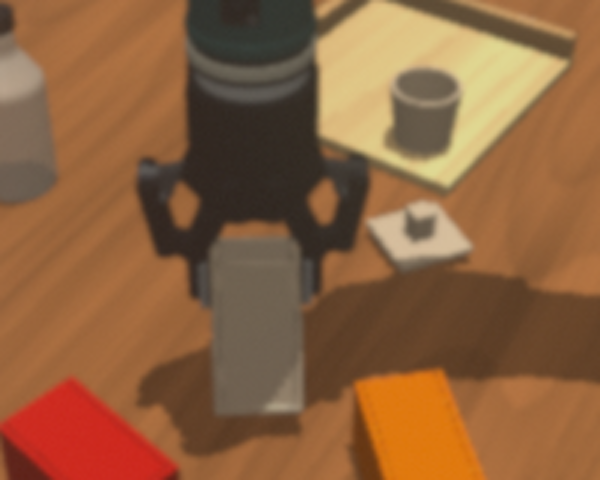

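The side view shows the jar leaning 24° from vertical, with its bottom edge on the table and the tool just past it. I'll finish the arc.

carry_out(commands=[0.655,-0.068,0.115,-0.02,0,0.655,-0.066,0.112,-0.04,0,0.655,-0.063,0.107,-0.05,0,0.655,0,0,0,0,0.655,0,0,0,0])

```text
time_s: 6.12
ee_pos: [0.4548, 0.2708, 0.0908]
ee_rot: [-1.556, -2.729, -0.001]
ft_force: [-1.9, 1.6, 2.3]
gripper_width: 0.0562
grasp_force: 3.9
```

```bash
cat >> h.py <<'E'
def prof(name,axdir,box,full=False):
    s=st();d=look(name);P=pts(d);m=win(P,*box);hsv=cv2.cvtColor(d['color'],cv2.COLOR_BGR2HSV);m&=(hsv[...,1]<90)&(hsv[...,2]>60)
    Q=P[m]*1000-np.array([*(s['ee_pos'][:2]*1000),0]);ax=Q[:,:2]@axdir
    for z in range(0,140,10):
        k=(Q[:,2]>z)&(Q[:,2]<z+10)
        if k.sum()>5: print(z,k.sum(),np.percentile(ax[k],[5,50,95]).round(1))
    return d
E
python3 -c "
from h import *
prof('side',[.508,-.862],(.35,.62,.1,.34,.0,.2))"
```

```text
t 6.12 pos [454.8 270.8  90.8] tool x yaw 120.6 F [-1.9  1.6  2.3] w 56.2 g 3.9 q7 -0.54
0 67 [-12.9 -11.7 -10.2]
10 102 [-13.  -11.7 -10.1]
20 110 [-13.1 -11.5  -9.9]
30 111 [-12.8 -11.1  -9.5]
40 108 [-12.4 -10.9  -9.6]
50 136 [-12.4 -10.4  41. ]
60 208 [-11.3  -8.9  41.9]
70 245 [-11.4  -8.9  42. ]
80 247 [-11.4  -8.8  42.5]
90 197 [-11.3  -9.3  41. ]
100 156 [-11.5  -7.2  10.9]
120 9 [-12.5 -11.    3.2]
130 16 [-18.1 -16.4  -9.5]
```

The jar's face is now vertical. I'll let go so it settles, then regrip through its centre.

carry_out(commands=[0.7,0,0,0,0,0.8,0,0,0,0,1,0.04,-0.07,0,0,1,0.043,-0.07,-0.03,0,1,0,0,-0.03,0])

```text
time_s: 6.8
ee_pos: [0.4642, 0.2545, 0.0845]
ee_rot: [1.56, 2.726, -0.001]
ft_force: [0.4, -0.2, 0.1]
gripper_width: 0.0851
grasp_force: 0.0
```

```bash
python3 -c "
from h import *
prof('side',[.508,-.862],(.35,.62,.1,.34,.0,.2))
d=look('top');hsv=cv2.cvtColor(d['color'],cv2.COLOR_BGR2HSV);P=pts(d);m=win(P,.35,.6,.1,.35,.094,.108)&(hsv[...,1]<90)&(hsv[...,2]>100);print(m.sum(),rect(P,m) if m.sum()>5 else '')"
```

```text
t 6.80 pos [464.2 254.5  84.5] tool x yaw 120.4 F [ 0.4 -0.2  0.1] w 85.1 g 0.0 q7 -0.52
0 78 [-31.6 -30.6 -29.3]
10 104 [-32.4 -30.8 -29.6]
20 98 [-32.3 -31.  -29.5]
30 109 [-32.3 -31.1 -29.5]
40 106 [-32.3 -30.9 -29.7]
50 158 [-32.2 -30.2  21.4]
60 212 [-32.2 -29.8  21.4]
70 218 [-32.  -29.4  21.4]
80 254 [-32.  -11.1  21.3]
90 288 [-31.8 -13.   21. ]
100 149 [-30.9 -11.   20.5]
110 9 [-12.7 -11.1  -9.6]
0
```

carry_out(commands=[0.5,-0.01,0.018,0,0,0.5,0,0,0,0,0.5,0,0,0,0,0.5,0,0,0,0,0.5,0,0,0,0], squeeze=30)

```text
time_s: 7.52
ee_pos: [0.4622, 0.2584, 0.085]
ee_rot: [-1.556, -2.728, -0.001]
ft_force: [-1.7, 1.8, 2.7]
gripper_width: 0.0559
grasp_force: 32.9
```

carry_out(commands=[0.5,0,0,0.2,0,0.5,0,0,0.4,0,0.5,0,0,0.4,0,0.5,0,0,0.2,0,0.5,0,0,0,0])

```text
time_s: 8.15
ee_pos: [0.4633, 0.2575, 0.2057]
ee_rot: [1.558, 2.726, 0.003]
ft_force: [-1.0, 0.2, -2.5]
gripper_width: 0.0556
grasp_force: 33.4
```

carry_out(commands=[0.5,0.12,-0.3,0,-0.0209,0.5,0.12,-0.475,0,-0.0209,0.5,0.12,-0.475,0,-0.0209,0.5,0.12,-0.475,0,-0.0209,0.5,0.12,-0.475,0,-0.0209])

```text
time_s: 8.78
ee_pos: [0.5216, 0.0356, 0.203]
ee_rot: [-1.984, -2.433, 0.004]
ft_force: [-0.1, -0.1, -2.6]
gripper_width: 0.0556
grasp_force: 33.2
```

carry_out(commands=[0.5,0.12,-0.475,0,-0.0209,0.5,0.12,-0.475,0,-0.0209,0.5,0.12,-0.475,0,-0.0209,0.5,0.12,-0.475,0,-0.0209,0.5,0.12,-0.475,0,-0.0209])

```text
time_s: 9.4
ee_pos: [0.5813, -0.2014, 0.2025]
ee_rot: [-2.354, -2.076, 0.004]
ft_force: [0.8, 1.2, -2.0]
gripper_width: 0.0559
grasp_force: 33.3
```

carry_out(commands=[0.5,0.01,-0.175,0,0,0.5,0,0,0,0])

```text
time_s: 9.65
ee_pos: [0.5819, -0.2187, 0.2029]
ee_rot: [-2.355, -2.075, 0.004]
ft_force: [-0.0, 0.8, -1.6]
gripper_width: 0.0558
grasp_force: 33.2
```

```bash
python3 -c "
from h import *
prof('side',[-.992,.124],(.45,.7,-.35,-.12,.05,.25))
d=look('top');cv2.imwrite('pics/top4.png',cv2.resize(d['color'][150:280,290:450],None,fx=4.5,fy=4.5,interpolation=2));np.savez('top4.npz',**d)"
```

```text
t 9.65 pos [ 581.9 -218.7  202.9] tool x yaw 82.8 F [-0.   0.8 -1.6] w 55.8 g 33.2 q7 -0.02
120 77 [-19.   12.6  29.2]
130 97 [-23.1  16.7  29.7]
```

View pics/top4.png

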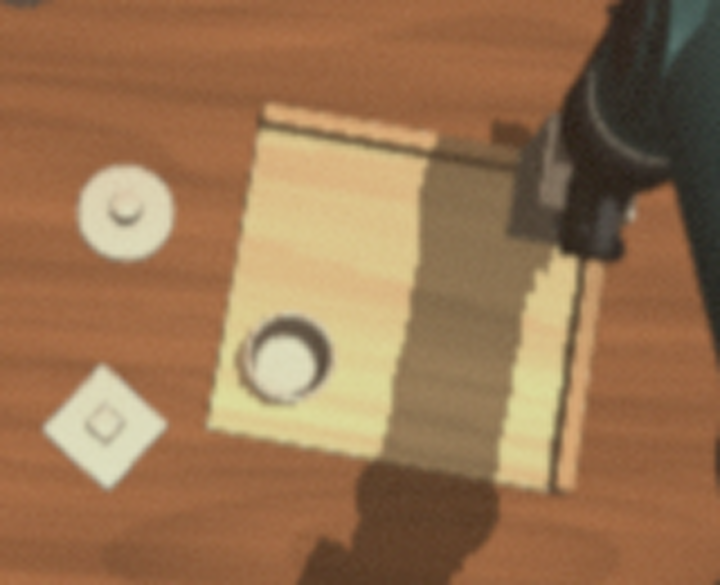

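The top view shows the jar held over the corner, with the strips at crop (575,170) to (560,490) and along the top. I'll cross-check the corner before lowering.

Run:
```python
from h import *
a=np.radians(-7.1);ex=np.array([np.cos(a),np.sin(a)]);ey=np.array([-ex[1],ex[0]]);c=np.array([619.5,-263.4])
for n in("top0","side0"):
    P=pts(dict(np.load(n+".npz")))
    m=win(P,.35,.72,-.36,0,.031,.043); Q=P[m][:,:2]*1000-c; u,v=Q@ex,Q@ey
    k=(u>-5)&(u<25)&(v>30)&(v<200); print(n,"+x strip top u",np.percentile(u[k],[2,50,98]).round(1),"tilt",np.degrees(np.polyfit(v[k],u[k],1)[0]).round(2),k.sum(),"z",np.median(P[m][:,2][k]).round(4))
    k=(v<5)&(v>-25)&(u<-30)&(u>-190); print("  -y strip top v",np.percentile(v[k],[2,50,98]).round(1),"tilt",np.degrees(np.polyfit(u[k],v[k],1)[0]).round(2),k.sum())
```

```text
top0 +x strip top u [-2.3  4.  10.6] tilt 0.02 236 z 0.0372
  -y strip top v [-10.1  -3.9   2. ] tilt 0.11 231
side0 +x strip top u [-4.   0.7  9. ] tilt 0.04 192 z 0.0366
  -y strip top v [-10.2  -1.6   3.4] tilt 0.0 206
```

carry_out(commands=[0.5,0,0,-0.4,0,0.5,0,0,-0.3,0,0.5,0,0,-0.2,0,0.5,0,0,-0.1,0,0.5,0,0,0,0])

```text
time_s: 10.38
ee_pos: [0.5836, -0.2165, 0.1046]
ee_rot: [-2.353, -2.081, 0.0]
ft_force: [0.5, 0.1, -3.1]
gripper_width: 0.0556
grasp_force: 33.2
```

carry_out(commands=[0.5,0,0,-0.03,0,0.5,0,0,-0.02,0,0.5,0,0,-0.01,0,0.5,0,0,0,0])

```text
time_s: 10.88
ee_pos: [0.5835, -0.2173, 0.099]
ee_rot: [2.354, 2.08, 0.0]
ft_force: [1.1, -0.5, -2.8]
gripper_width: 0.0556
grasp_force: 33.2
```

carry_out(commands=[0.5,0,0,-0.01,0,0.5,0,0,-0.01,0,0.5,0,0,0,0])

```text
time_s: 11.25
ee_pos: [0.5836, -0.2173, 0.097]
ee_rot: [2.354, 2.08, -0.0]
ft_force: [0.4, -0.9, -0.3]
gripper_width: 0.0563
grasp_force: 33.4
```

carry_out(commands=[0.5,0.03,-0.004,0,0,0.5,0.03,-0.004,0,0,0.5,0.02,-0.002,0,0,0.5,0,0,0,0])

```text
time_s: 11.75
ee_pos: [0.5849, -0.2174, 0.0973]
ee_rot: [-2.346, -2.073, 0.017]
ft_force: [-12.4, 1.8, 15.7]
gripper_width: 0.0558
grasp_force: 35.3
```

carry_out(commands=[0.5,0.01,-0.001,0,0,0.5,0.01,-0.001,0,0,0.5,0,0,0,0])

```text
time_s: 12.12
ee_pos: [0.5853, -0.2175, 0.0974]
ee_rot: [-2.345, -2.071, 0.02]
ft_force: [-13.7, 3.3, 19.8]
gripper_width: 0.0557
grasp_force: 35.6
```

carry_out(commands=[0.5,0.01,-0.001,0,0,0.5,0.01,-0.001,0,0,0.5,0,0,0,0])

```text
time_s: 12.5
ee_pos: [0.5856, -0.2175, 0.0975]
ee_rot: [-2.343, -2.069, 0.024]
ft_force: [-16.3, 3.3, 22.4]
gripper_width: 0.0557
grasp_force: 35.9
```

```bash
python3 -c "
from h import *
prof('side',[-.992,.124],(.45,.7,-.35,-.12,.0,.16))
d=look('side');cv2.imwrite('pics/side5.png',cv2.resize(d['color'][110:230,280:430],None,fx=5,fy=5,interpolation=2));np.savez('side5.npz',**d)"
```

```text
t 12.50 pos [ 585.6 -217.5   97.5] tool x yaw 82.9 F [-16.3   3.3  22.4] w 55.7 g 35.9 q7 -0.08
10 47 [-19.2   9.8  52.5]
20 80 [-21.4  21.2  31. ]
30 80 [-21.   17.5  30.9]
40 82 [-21.1  14.9  31. ]
50 83 [-20.3  17.8  30.2]
60 78 [-18.5  18.1  30. ]
70 73 [-20.8   8.5  29.7]
80 80 [-21.3  11.1  36.1]
90 111 [-23.5  -1.   29.8]
100 136 [-24.2  -5.3  32.7]
110 89 [-30.5  -6.3  29.9]
120 16 [-57.6 -29.9  29.2]
130 22 [-60.6 -51.4  34.6]
```

View pics/side5.png

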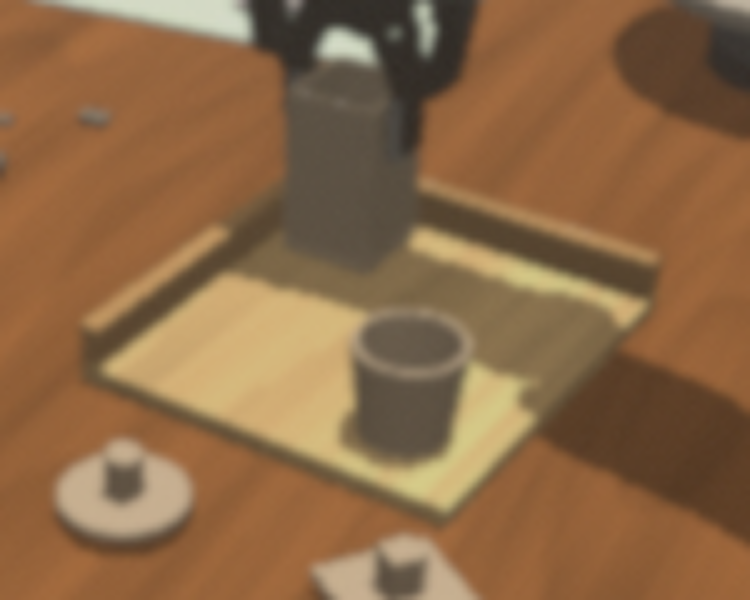

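The jar stands upright on the board but short of the +x strip (a board sliver is visible near (420,235)), held by bottom friction. I'll unload it, hover by a couple of mm and push in the air.

carry_out(commands=[0.5,-0.09,0.011,0,0,0.5,0,0,0.02,0,0.5,0,0,0.02,0,0.5,0,0,0,0])

```text
time_s: 13.1
ee_pos: [0.5875, -0.2176, 0.1009]
ee_rot: [2.353, 2.08, 0.002]
ft_force: [-0.4, 0.3, -2.8]
gripper_width: 0.0556
grasp_force: 33.3
```

carry_out(commands=[0.5,0.03,-0.004,0,0,0.5,0.02,-0.002,0,0,0.5,0,0,0,0])

```text
time_s: 13.48
ee_pos: [0.5919, -0.2181, 0.1008]
ee_rot: [2.354, 2.08, 0.0]
ft_force: [0.9, 0.0, -1.6]
gripper_width: 0.0557
grasp_force: 33.3
```

carry_out(commands=[0.5,0.015,-0.002,0,0,0.5,0.015,-0.002,0,0,0.5,0,0,0,0])

```text
time_s: 13.85
ee_pos: [0.5946, -0.2185, 0.1008]
ee_rot: [2.354, 2.08, 0.0]
ft_force: [-1.0, 0.1, -3.0]
gripper_width: 0.0557
grasp_force: 33.2
```

carry_out(commands=[0.5,0.015,-0.002,0,0,0.5,0.01,-0.001,0,0,0.5,0,0,0,0])

```text
time_s: 14.22
ee_pos: [0.5951, -0.2186, 0.1005]
ee_rot: [-2.352, -2.078, 0.004]
ft_force: [-3.9, 1.3, 1.0]
gripper_width: 0.056
grasp_force: 33.6
```

carry_out(commands=[0.5,-0.004,-0.03,0,0,0.5,-0.004,-0.03,0,0,0.5,-0.003,-0.025,0,0,0.5,0,0,0,0])

```text
time_s: 14.72
ee_pos: [0.5942, -0.2258, 0.0999]
ee_rot: [-2.35, -2.078, 0.002]
ft_force: [-3.8, 3.7, -4.1]
gripper_width: 0.0556
grasp_force: 33.3
```

carry_out(commands=[0.5,-0.002,-0.015,0,0,0.5,-0.001,-0.01,0,0,0.5,0,0,0,0])

```text
time_s: 15.1
ee_pos: [0.594, -0.2281, 0.0999]
ee_rot: [-2.35, -2.078, 0.002]
ft_force: [-3.9, 3.0, -2.4]
gripper_width: 0.0557
grasp_force: 33.3
```

carry_out(commands=[0.5,-0.002,-0.015,0,0,0.5,0,0,0,0])

```text
time_s: 15.35
ee_pos: [0.5938, -0.2296, 0.1]
ee_rot: [-2.35, -2.078, 0.002]
ft_force: [-3.4, 4.4, -2.9]
gripper_width: 0.0558
grasp_force: 33.4
```

carry_out(commands=[0.5,-0.002,-0.015,0,0,0.5,0,0,0,0])

```text
time_s: 15.6
ee_pos: [0.5937, -0.2301, 0.1]
ee_rot: [-2.35, -2.078, 0.001]
ft_force: [-5.0, 4.7, -2.0]
gripper_width: 0.0555
grasp_force: 33.4
```

carry_out(commands=[0.5,-0.002,-0.015,0,0,0.5,0,0,0,0])

```text
time_s: 15.85
ee_pos: [0.5937, -0.2304, 0.1001]
ee_rot: [-2.349, -2.077, -0.001]
ft_force: [-4.5, 7.2, -1.6]
gripper_width: 0.056
grasp_force: 33.5
```

carry_out(commands=[0.5,-0.001,-0.01,0,0,0.5,0,0,0,0])

```text
time_s: 16.1
ee_pos: [0.5937, -0.2305, 0.1001]
ee_rot: [-2.348, -2.077, -0.002]
ft_force: [-4.8, 8.1, 0.2]
gripper_width: 0.0556
grasp_force: 33.5
```

carry_out(commands=[0.5,0,0,-0.015,0,0.5,0,0,-0.015,0,0.5,0,0,0,0])

```text
time_s: 16.48
ee_pos: [0.5937, -0.2304, 0.098]
ee_rot: [-2.348, -2.077, -0.001]
ft_force: [-6.7, 7.4, 5.0]
gripper_width: 0.0556
grasp_force: 34.3
```

carry_out(commands=[0.5,0,0,-0.01,0,0.5,0,0,-0.01,0,0.5,0,0,0,0])

```text
time_s: 16.85
ee_pos: [0.5937, -0.2303, 0.0973]
ee_rot: [-2.348, -2.078, -0.001]
ft_force: [-8.6, 9.5, 12.9]
gripper_width: 0.0556
grasp_force: 35.0
```

carry_out(commands=[0.7,0,0,0,0,0.8,0,0,0,0,1,0,0,0,0,1,0,0,0,0,1,0,0,0,0])

```text
time_s: 17.48
ee_pos: [0.5953, -0.2357, 0.0959]
ee_rot: [2.354, 2.08, 0.001]
ft_force: [-0.6, -0.5, -0.1]
gripper_width: 0.0855
grasp_force: 0.0
```

carry_out(commands=[1,0,0,0.2,0,1,0,0,0.4,0,1,0,0,0.5,0,1,0,0,0.4,0,1,0,0,0,0])

```text
time_s: 18.1
ee_pos: [0.5976, -0.2359, 0.2514]
ee_rot: [2.348, 2.075, 0.008]
ft_force: [-0.9, -0.1, 0.2]
gripper_width: 0.0852
grasp_force: 0.0
```

carry_out(commands=[1,-0.3,0.4,0,0,1,-0.3,0.5,0,-0.022,1,-0.3,0.55,0,-0.022,1,-0.3,0.55,0,-0.022,1,-0.2,0.55,0,-0.022])

```text
time_s: 18.73
ee_pos: [0.4527, 0.0207, 0.2456]
ee_rot: [-2.62, -1.733, 0.002]
ft_force: [1.4, -0.0, -0.5]
gripper_width: 0.0856
grasp_force: 0.0
```

Run:
```python
from h import *
st()
a=np.radians(-7.1);ex=np.array([np.cos(a),np.sin(a)]);ey=np.array([-ex[1],ex[0]]);c=np.array([617.3,-261.2])
for n in("top","side"):
    d=look(n);P=pts(d);np.savez(n+"6.npz",**d)
    m=win(P,.5,.7,-.33,-.15,.104,.122);Q=P[m][:,:2]*1000-c;u,v=Q@ex,Q@ey
    print(n,m.sum(),"rim z",np.median(P[m][:,2]).round(4),"u",np.percentile(u,[1,99]).round(1),"v",np.percentile(v,[1,99]).round(1),rect(P,m))
    # visible faces: -x face (u~-56), +y face (v~56)
    m=win(P,.5,.7,-.33,-.15,.03,.1);Q=P[m]*1000;u,v=(Q[:,:2]-c)@ex,(Q[:,:2]-c)@ey
    k=(abs(v-56)<6)&(u<-8)&(u>-48);print(" +y face v",np.polyfit(Q[k,2],v[k],1).round(3) if k.sum()>20 else k.sum(),np.median(v[k]) if k.any() else'')
    k=(abs(u+56)<6)&(v>8)&(v<48);print(" -x face u",np.polyfit(Q[k,2],u[k],1).round(3) if k.sum()>20 else k.sum(),np.median(u[k]) if k.any() else'')
d=look("top");cv2.imwrite("pics/top6.png",cv2.resize(d["color"][150:280,290:450],None,fx=4.5,fy=4.5,interpolation=2))
hsv=cv2.cvtColor(d["color"],cv2.COLOR_BGR2HSV);P=pts(d)
pale=((hsv[...,1]<75)&(hsv[...,2]>110)).astype(np.uint8)
for cc in cv2.findContours(pale,cv2.RETR_EXTERNAL,cv2.CHAIN_APPROX_NONE)[0]:
    x,y,w,h=cv2.boundingRect(cc)
    if cv2.contourArea(cc)>100 and 290<x<440 and 170<y<260:
        print((x,y,w,h),[np.round(q,1) for q in cv2.minAreaRect((ray(d,cc[:,0],.112 if x>380 else .014)[:,:2]*1000).astype(np.float32))])
```

```text
t 18.73 pos [452.7  20.7 245.6] tool x yaw 66.9 F [ 1.4 -0.  -0.5] w 85.6 g 0.0 q7 -0.69
top 163 rim z 0.1116 u [-55.7   1.1] v [-0.3 56.2] (array([ 593.7, -230.1]), array([57.2, 57.2]), 83.7, 163)
 +y face v [1.0000e-03 5.5584e+01] 55.69521548540543
 -x face u [-8.0000e-03 -5.4049e+01] -54.63003818485339
side 145 rim z 0.1094 u [-57.3  -1.6] v [-0.4 57.7] (array([ 591.5, -229.5]), array([59.9, 57.2]), 80.3, 145)
 +y face v [-1.0000e-03  5.4709e+01] 54.65623415272627
 -x face u [ 3.0000e-03 -5.6491e+01] -56.25421519289962
(300, 232, 14, 21) [array([445.8,  75.8]), array([28.9, 60.5]), np.float64(69.1)]
(406, 181, 22, 23) [array([ 592.4, -228.9]), array([56.9, 57.4]), np.float64(82.9)]
```

View pics/top6.png

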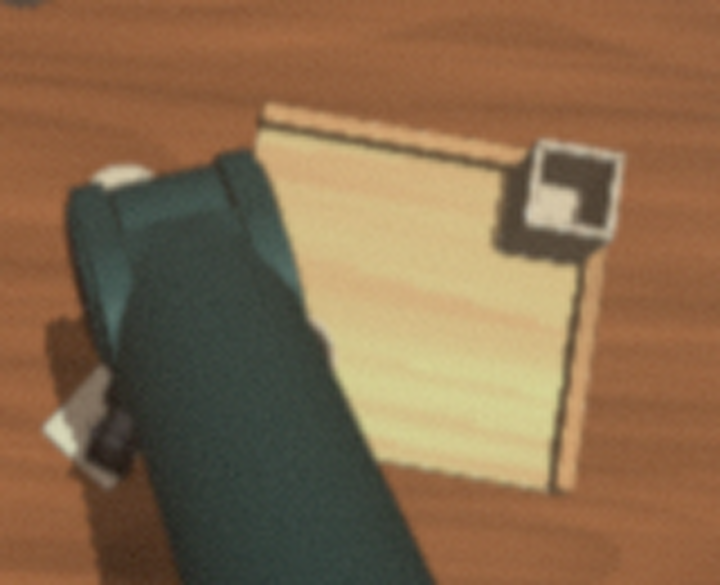

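The jar stands snug in the corner with its mouth up (rim square around crop (575,190)), and both cameras agree within 2 mm. Next is the lid.

carry_out(commands=[0.6,-0.08,0.18,0,-0.044,0.6,-0.093,0.183,-0.2,-0.044,0.6,0,0,-0.5,0,0.6,0,0,-0.5,0,0.6,0,0,-0.4,0])

```text
time_s: 19.5
ee_pos: [0.4382, 0.0542, 0.0841]
ee_rot: [2.833, 1.356, -0.001]
ft_force: [0.8, -0.4, -1.0]
gripper_width: 0.0514
grasp_force: 0.0
```

```bash
python3 -c "
from h import *
st()
P=pts(look('side'));m=win(P,.38,.49,.0,.11,.008,.045);Q=P[m]*1000
k=Q[:,2]<17;print('plate',k.sum(),[np.round(a,1) for a in cv2.minAreaRect(Q[k,:2].astype(np.float32))])
k=(Q[:,2]>25)&(Q[:,2]<42);print('knob',k.sum(),Q[k].mean(0).round(1),Q[k].max(0).round(1),Q[k].min(0).round(1))"
```

```text
t 19.50 pos [438.2  54.2  84.1] tool x yaw 51.2 F [ 0.8 -0.4 -1. ] w 51.4 g 0.0 q7 -1.16
plate 395 [array([435. ,  57.4]), array([61.2, 62.6]), np.float64(52.4)]
knob 86 [433.6  60.6  34.4] [446.9  69.3  40.5] [423.4  46.2  25.2]
```

carry_out(commands=[0.6,-0.028,0.028,-0.2,0,0.6,0,0,-0.15,0,0.6,0,0,-0.06,0,0.6,0,0,0,0])

```text
time_s: 20.05
ee_pos: [0.4354, 0.0579, 0.045]
ee_rot: [2.833, 1.357, 0.0]
ft_force: [-0.4, -0.4, 0.1]
gripper_width: 0.0513
grasp_force: 0.0
```

carry_out(commands=[0.1,0,0,0,0,0.1,0,0,0,0,0.1,0,0,0,0,0.1,0,0,0,0,0.1,0,0,0,0], squeeze=30)

```text
time_s: 20.68
ee_pos: [0.4354, 0.0585, 0.0455]
ee_rot: [2.832, 1.358, 0.002]
ft_force: [0.3, 0.0, 7.2]
gripper_width: 0.0172
grasp_force: 30.2
```

carry_out(commands=[0.1,0,0,0.2,0,0.1,0,0,0.5,0,0.1,0,0,0.6,0,0.1,0,0,0.5,0,0.1,0,0,0.15,0])

```text
time_s: 21.3
ee_pos: [0.4361, 0.0588, 0.2431]
ee_rot: [2.831, 1.358, 0.009]
ft_force: [0.5, -0.8, -1.3]
gripper_width: 0.0169
grasp_force: 29.6
```

carry_out(commands=[0.1,0.2,-0.3,0,0.0295,0.1,0.3,-0.55,0,0.0295,0.1,0.3,-0.55,0,0.0295,0.1,0.3,-0.55,0,0.0295,0.1,0.3,-0.5,0,0.0295])

```text
time_s: 21.92
ee_pos: [0.5747, -0.1882, 0.2397]
ee_rot: [-2.442, -1.975, 0.001]
ft_force: [0.3, 1.8, -0.3]
gripper_width: 0.0173
grasp_force: 29.6
```

carry_out(commands=[0.1,0.18,-0.43,0,0.0292,0.1,0,0,-0.2,0,0.1,0,0,0,0])

```text
time_s: 22.3
ee_pos: [0.5907, -0.2291, 0.2179]
ee_rot: [-2.349, -2.079, 0.004]
ft_force: [-0.1, 0.1, -0.8]
gripper_width: 0.0171
grasp_force: 29.6
```

```bash
python3 -c "
from h import *
s=st();d=look('side');P=pts(d);m=win(P,.5,.7,-.33,-.13,.12,.26);Q=P[m]*1000-np.array([*(s['ee_pos'][:2]*1000),0])
for z in range(120,250,10):
  k=(Q[:,2]>=z)&(Q[:,2]<z+10)
  if k.sum()>5: print(z,k.sum(),Q[k].min(0).round(1),Q[k].max(0).round(1))
cv2.imwrite('pics/side7.png',cv2.resize(d['color'][80:200,280:430],None,fx=5,fy=5,interpolation=2))"
```

```text
t 22.30 pos [ 590.7 -229.1  217.9] tool x yaw 83.0 F [-0.1  0.1 -0.8] w 17.1 g 29.6 q7 -0.03
170 13 [-16.9  15.4 172.6] [ 17.9  19.7 176.1]
180 195 [-34.  -31.6 180.6] [ 30.6  33.5 189.8]
190 37 [-20.7  -8.5 190. ] [ 14.9  13.5 199.9]
200 67 [-23.9  -8.4 200.2] [ 23.6  15.1 210. ]
210 62 [-23.9 -11.4 210.1] [ 20.1  12.2 219.6]
220 59 [-24.6 -13.6 220. ] [ 20.9  13.5 230. ]
230 62 [-34.4 -15.6 230.1] [ 37.7  17.9 239.5]
240 131 [-43.1 -14.7 240.1] [ 43.9  21.  250. ]
```

View pics/side7.png

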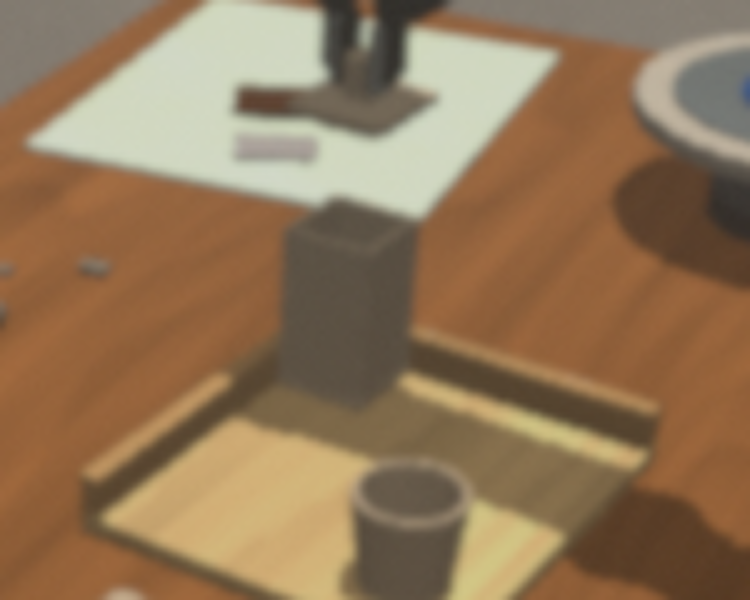

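Lid is level in the grip above the open jar mouth at crop (350,225); side-camera offsets and kinematics both ask for about +2.8, -1.4 mm. Lowering.

carry_out(commands=[0.1,0.028,-0.014,-0.2,0,0.1,0,0,-0.2,0,0.1,0,0,-0.1,0,0.1,0,0,0,0])

```text
time_s: 22.85
ee_pos: [0.5947, -0.23, 0.1684]
ee_rot: [-2.349, -2.082, 0.002]
ft_force: [-0.4, -0.3, -0.8]
gripper_width: 0.0176
grasp_force: 29.6
```

carry_out(commands=[0.1,0,0,-0.04,0,0.1,0,0,-0.04,0,0.1,0,0,-0.02,0,0.1,0,0,0,0])

```text
time_s: 23.35
ee_pos: [0.5955, -0.2305, 0.1598]
ee_rot: [-2.352, -2.083, 0.0]
ft_force: [-0.7, 0.1, -1.5]
gripper_width: 0.0173
grasp_force: 29.6
```

carry_out(commands=[0.1,-0.018,0,0,0,0.1,0,0,-0.02,0,0.1,0,0,-0.02,0,0.1,0,0,-0.02,0,0.1,0,0,0,0])

```text
time_s: 23.98
ee_pos: [0.5936, -0.2304, 0.1535]
ee_rot: [-2.351, -2.083, 0.0]
ft_force: [0.2, -0.3, -1.2]
gripper_width: 0.0172
grasp_force: 29.6
```

carry_out(commands=[0.1,0,0,-0.015,0,0.1,0,0,-0.015,0,0.1,0,0,0,0])

```text
time_s: 24.35
ee_pos: [0.5936, -0.2305, 0.1506]
ee_rot: [-2.352, -2.083, 0.0]
ft_force: [1.0, -0.5, -1.0]
gripper_width: 0.0172
grasp_force: 29.6
```

carry_out(commands=[0.1,0,0,-0.01,0,0.1,0,0,-0.01,0,0.1,0,0,0,0])

```text
time_s: 24.72
ee_pos: [0.5938, -0.2305, 0.1496]
ee_rot: [2.351, 2.083, -0.0]
ft_force: [-2.0, 0.6, 4.7]
gripper_width: 0.0176
grasp_force: 30.3
```

carry_out(commands=[0.1,0,0,-0.01,0,0.1,0,0,0,0])

```text
time_s: 24.98
ee_pos: [0.594, -0.2305, 0.1496]
ee_rot: [2.351, 2.082, -0.0]
ft_force: [-3.8, 1.4, 11.0]
gripper_width: 0.0173
grasp_force: 31.1
```

Contact at TCP z = 149.6 mm, where 149.5 was predicted for a fully seated lid. I'll unload, release and lift.

carry_out(commands=[0.1,0,0,0.015,0,0.3,0,0,0,0,0.5,0,0,0,0,0.6,0,0,0,0,0.6,0,0,0,0])

```text
time_s: 25.6
ee_pos: [0.5937, -0.2305, 0.1491]
ee_rot: [-2.352, -2.083, 0.0]
ft_force: [-0.4, 0.4, 0.7]
gripper_width: 0.0513
grasp_force: 0.0
```

carry_out(commands=[0.6,0,0,0.1,0,0.6,0,0,0.3,0,0.6,0,0,0.5,0,0.6,0,0,0.3,0,0.6,-0.3,0.3,0,0])

```text
time_s: 26.22
ee_pos: [0.5675, -0.203, 0.2734]
ee_rot: [2.349, 2.072, 0.008]
ft_force: [-0.6, 0.5, -0.1]
gripper_width: 0.051
grasp_force: 0.0
```

carry_out(commands=[0.6,-0.3,0.5,0,0,0.6,-0.3,0.5,0,0,0.6,-0.2,0.5,0,0,0.6,0,0.4,0,0,0.6,0,0,0,0])

```text
time_s: 26.85
ee_pos: [0.4838, -0.0066, 0.2705]
ee_rot: [2.344, 2.091, 0.004]
ft_force: [-0.7, 0.4, 0.1]
gripper_width: 0.0513
grasp_force: 0.0
```

Run:
```python
from h import *
st()
a=np.radians(-7.1);ex=np.array([np.cos(a),np.sin(a)]);ey=np.array([-ex[1],ex[0]]);c=np.array([617.3,-261.2])
for n in("top","side"):
    d=look(n);P=pts(d)
    m=win(P,.5,.7,-.33,-.15,.1145,.124);Q=P[m]*1000;u,v=(Q[:,:2]-c)@ex,(Q[:,:2]-c)@ey
    print(n,"plate z",np.median(Q[:,2]).round(1),"u",np.percentile(u,[1,99]).round(1),"v",np.percentile(v,[1,99]).round(1),rect(P,m))
    k=abs(Q[:,2]-118)<5;print("  slope",np.linalg.lstsq(np.c_[Q[k,:2]-Q[k,:2].mean(0),np.ones(k.sum())],Q[k,2],rcond=None)[0].round(3))
    m=win(P,.5,.7,-.33,-.15,.13,.16);print("  knob top",np.percentile(P[m][:,2],90).round(4))
    m=win(P,.5,.7,-.33,-.15,.03,.1);Q=P[m]*1000;u,v=(Q[:,:2]-c)@ex,(Q[:,:2]-c)@ey
    k=(abs(v-56)<6)&(u<-8)&(u>-48);print("  +y face v",np.polyfit(Q[k,2],v[k],1).round(3) if k.sum()>20 else '',np.median(v[k]) if k.any() else '')
    k=(abs(u+56)<6)&(v>8)&(v<48);print("  -x face u",np.polyfit(Q[k,2],u[k],1).round(3) if k.sum()>20 else '',np.median(u[k]) if k.any() else '')
    crop=d["color"][165:215,390:440] if n=="top" else d["color"][80:200,280:430]
    cv2.imwrite(f"pics/fin_{n}.png",cv2.resize(crop,(500,500 if n=="top" else 400),interpolation=2))
cv2.imwrite("pics/fin.png",np.hstack([cv2.resize(cv2.imread("pics/fin_top.png"),(400,400)),cv2.resize(cv2.imread("pics/fin_side.png"),(400,400))]))
```

```text
t 26.85 pos [483.8  -6.6 270.5] tool x yaw 83.5 F [-0.7  0.4  0.1] w 51.3 g 0.0 q7 -0.38
top plate z 118.5 u [-55.9   2.5] v [-2.3 56.7] (array([ 594.6, -231.3]), array([60.9, 60.4]), 84.2, 348)
  slope [ 7.00000e-03 -7.00000e-03  1.18427e+02]
  knob top 0.1452
  +y face v [-5.0000e-03  5.5998e+01] 55.7010798366471
  -x face u [-1.0000e-03 -5.4641e+01] -54.65863164056596
side plate z 118.5 u [-58.3   0.4] v [-4.5 58.6] (array([ 592.1, -231. ]), array([64. , 59.3]), 82.8, 199)
  slope [ 8.00000e-03 -1.30000e-02  1.18215e+02]
  knob top 0.1425
  +y face v [2.0000e-03 5.4506e+01] 54.61043376522675
  -x face u [-7.0000e-03 -5.5745e+01] -56.2183821419865
```

View pics/fin.png

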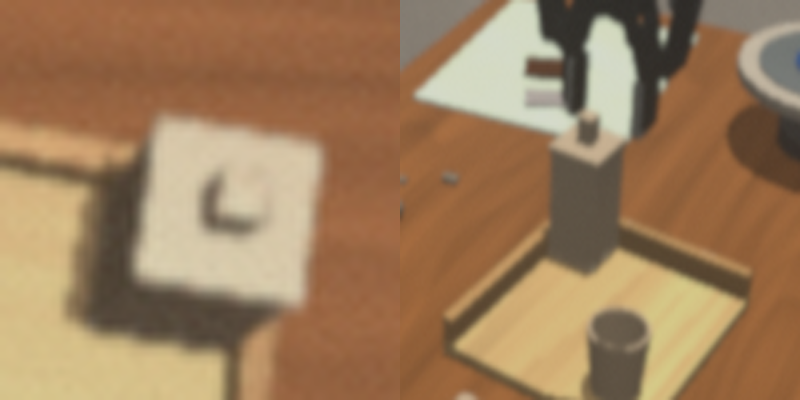

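The lid is level (plate top at 118.5 mm against 118 expected) and its slope is within 0.013. The jar's faces did not move and lie at the strips, so I'm handing it in.

```bash
python3 -c "
from station import bot
print(bot.job_done())"
```

```text
the job is handed in; nothing more can be done
None
```

The jar stands upright in the corner against both strips with its square lid fully seated; I handed the job in at about 27 s and it returned no verdict.

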